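Shut a specimen spindle into the flip-cap vial

ROBOT

A 6-joint arm with a two-finger parallel gripper is mounted at the origin on the work surface. World frame = base frame: x ahead of the robot, y to its left, z up, the work surface at z = 0. Lengths are in mm, angles in rad, forces in N, time in s.
With the tool pointing down it reaches from about 350 to 975 mm from the base axis. Payload 7.1 kg.
Tool frame: the origin (TCP) lies midway between the tips of the shut fingers; the grasp point (between the pads) lies 19 mm behind it; z points along the fingers, y is the line along which they close (so a half turn about z gives the same grasp; the last joint's range is limited). The gripper opens to 88 mm and grips with 3 to 60 N. Pads are 20 mm wide; open, the fingers measure 115 mm over their backs; the gripper's body (75 mm by 178 mm) begins 61 mm behind the grasp point.
Start: joints at [1.208, 0.423, 1.63, -0, 1.089, -0.019], TCP at [210.635, 588.42, 222.675] pointing down, gripper open.
Joint ranges: [-3, 3], [-0.9, 2.11], [0.09, 2.58], [-1.31, 4.45], [0.11, 2.69], [-2.54, 2.54]. Speed limits (rad/s): [2.39, 2.39, 3.01, 3.14, 3.14, 3.14].

INTERFACE

Orientations are given as a rotation vector (axis times angle).
In Python, from workcell import get_obs, get_image, camera_params, close_job gives the robot as it stands.
- The arm moves only by the shell command python3 -m creep 'ROWS' [OPENING]. ROWS is a JSON object of lists of equal length, an entry for each row: "delta_pos": the shift along the tool's x, y, z in m, a list of three; "twist": the turn, a rotation vector about the tool's x, y, z in degrees, a list of three. A call has 1 to 20 rows; each row shifts and turns the commanded pose from where the row before left it, along the tool's axes as they then stand; what a row does not reach is not made up. A row lasts 1/12 s, in which the tool goes at most 41.7 mm and 7.16 degrees, less where a joint would pass 70% of its speed; a pose out of reach is approached as far as the arm can. A call with a gripper value outside its range is refused whole. OPENING is the opening, from 0 (shut) to 1 (fully open), set as the call begins (- or left out, the last holds). The fingers move at their own pace and stop on an object; the grip force is fixed at half the most. Time passes only in rows, so rows that do not move let the fingers close. It gives the time, the measured TCP pose, the force, the opening and the grip force at its end, in the units of the state.
- get_obs(): the state, without advancing time (a new reading comes with each control period).
- get_image(name): name is "scene" or "side" or "wrist"; returns (picture, depth): 400x640x3 uint8, red, green, blue; 400x640 float32, mm along the optical axis (not along the pixel's ray), 0 where there is no reading.
- camera_params(name): a dict with "camera_matrix" (3x3 intrinsics, pixels), "extrinsics" (4x4, takes a point from camera to world coordinates). Camera axes: x right, y down, z forward; pixel columns grow to the right and rows downward; lengths in mm; the calibration is good to about 2 mm. A picture is of the moment at which its call begins: read the wrist's pose just before it. camera_params takes no time and is no camera call; for the wrist camera it gives the pose at the moment of the call.
- close_job(): hands the job in; it is judged then, once.
The state is a dict: "t": time; "qpos": joint angles; "qvel": joint speeds; "joint_torque": joint torques, N m; "ee_pos": TCP position; "orientation": TCP orientation; "ft_force": force on the tool from outside, world axes, zero at the start; "moment": the same for the moment, N m; "width": finger opening in mm; "grasp_force": force on a finger pad.
Only numpy, scipy, OpenCV 4.12 (cv2) and the standard library are available. Lean on these libraries where they do the work, as an engineer would, in place of code of your own. Each camera call takes 0.05 s, during which the arm holds its last target. There are 200 camera calls.

TASK

Flick the hinged cap of the wide vial in the rack well open (upright or beyond), put the metal specimen spindle foot-down into that vial, then press the cap shut until it clicks fully home. The vial stands on a spring: press no harder than the click needs, so that you never push the vial down to the bottom of its holder. Leave the narrow vials shut and the other things on the bench where they are.

Things in the scene. Friction and masses are not known exactly. Their poses are not given: they have to be found in the camera images.
- rack: aluminium rack bar on the bench, 100 x 330 x 12 mm, with three grey round holders (58 mm tall) in a row along its y axis, 105 mm apart; origin at the centre of its underside
- wide_holder: the holder that carries the wide vial (72 mm across); origin at its underside, on the vial's axis, z up; its x axis points from the cap's tab towards the cap's hinge, so the tab sticks out to its -x side (towards the robot, within about 0.4 rad)
- wide_vial (a joint): how far the wide vial has been pushed down on the spring in its holder, m: 0 = up, as at the start; 0.030 = hard on the bottom. It gives about 2 mm for every newton of downward push after the first 2 to 4 N
- mouth (a point): centre of the wide vial's mouth, on its rim (moves with the vial). The vial is a clear tube, 56 mm outside, 48 mm inside diameter, 110 mm tall; axes as wide_holder
- vial_floor (a point): centre of the wide vial's inner floor, 104 mm below the rim
- wide_cap (a joint): opening angle of the wide vial's cap, rad: 0 = fully home, 1.57 = upright, 2.2 = furthest open, leaning back. The hinge is stiff: the cap stays where it is left. Near shut, it stands off on a sprung catch at about 0.15 rad until it clicks past, by some 11 N on the tab (the vial sinks some 14 mm first; nearer the hinge it takes too much); unclicking it upwards takes some 9 N on the tab
- hinge (a point): hinge axis of the wide cap, 34 mm behind the vial's axis and 4 mm above the rim; the axis is level, along the holder's y. The frame turns with the cap. When shut, the cap is a white disc 60 mm wide and 10 mm thick, from 4 mm below to 6 mm above this axis
- tab (a point): middle of the thumb tab of the wide cap (turns with the cap), 80 mm from the hinge axis along the cap's -x. The tab is a bar 14 mm wide (across, along the hinge's direction) and 10 mm thick, and sticks out 28 mm beyond the disc, its end 12 mm beyond this point
- narrow_cap_a (a joint): opening angle of narrow vial a's cap, rad; 0 = shut
- narrow_cap_b (a joint): opening angle of narrow vial b's cap, rad; 0 = shut
- narrow_top_a (a point): top centre of the shut cap of narrow vial a (36 mm vial, 40 mm cap with a tab to 42 mm from its axis); a bystander
- narrow_top_b (a point): the same for narrow vial b
- spindle: aluminium specimen spindle standing upright on the bench, loose, 60 g: round foot 32 mm wide and 10 mm thick, stem 10 mm thick, round head 18 mm wide and 12 mm tall on top; 95 mm tall overall. Origin at the centre of its underside, z up along the stem
- spindle_head (a point): middle of the spindle's head, 89 mm above its underside
- beaker: clear glass beaker, 70 mm wide, 90 mm tall; a loose bystander, origin at the centre of its underside
- mouse: black round computer mouse, 62 mm wide, 32 mm tall; a loose bystander, origin at the centre of its underside
- pen: black pen lying flat, 150 mm long, 10 mm thick; a loose bystander, origin at the centre of its underside
- slide_box: grey slide box, 85 x 100 x 34 mm; a loose bystander, origin at the centre of its underside
- oil_jar: amber jar with black lid, 52 mm wide, 75 mm tall; a loose bystander, origin at the centre of its underside
- pen_pot: empty black pen pot, 70 mm wide, 90 mm tall; a loose bystander, origin at the centre of its underside
There are look-alikes about, which are no part of the job. What is meant by the spindle is not turquoise, and is the smaller of those in its own colour.

How it is judged (in metres and radians):
On the way, in this order (a step that is already met when the one before it is completed fails the run):
1. the wide vial's cap has been opened past upright or nearly so (over 1.4 rad) (value of joint wide_cap above 1.4 rad), for 0.2 s.
2. the spindle stands in the wide vial, foot down, on its floor (horizontal distance between spindle and vial_floor below 0.022 m and z of spindle in the frame of vial_floor between -0.006 and 0.008 m and angle between spindle's own z axis and vertical below 0.6 rad), for 0.2 s.
At the end, for the whole second after the job is handed in: The wide cap is clicked home (under 0.05 rad), the spindle is at rest foot-down on the floor of the wide vial (foot within 22 mm of its axis and 8 mm of its floor, leaning less than 0.6 rad), and both narrow caps are shut (under 0.1 rad) (all of step 2 and value of joint wide_cap below 0.05 rad and linear speed of spindle below 0.02 m/s and value of joint each of narrow_cap_a, narrow_cap_b below 0.1 rad); the robot touches nothing.
It fails at once if the wide vial is pushed down to the bottom of its spring (over 28 mm) (value of joint wide_vial above 0.028 m).
It fails at once if a narrow vial's cap is opened (over 0.2 rad) (value of joint any of narrow_cap_a, narrow_cap_b above 0.2 rad).
It fails at once if a bystander is shifted by more than 40 mm (distance of any of beaker, mouse, pen, slide_box, oil_jar, pen_pot from where it was at the start of the episode above 0.04 m).
It also fails if it takes over 72 s, if anything falls off the work surface, if the arm or the gripper's body presses on something with over 40 N, if the wrist force passes 120 N, or if a joint passes its speed limit or range.

## Working session

There is one attempt and no reset: what is moved stays moved. The work goes in short steps, Python scripts to look and compute and a shell command to move; the robot and the scene stay as the last step left them, time stands still between calls to the robot, and variables do not carry over. Pictures are saved under pics/ and viewed, at most 10 in all, crops included, and the job is handed in when it is done.

```bash
ls; mkdir -p pics
cat > h.py <<'E'
import numpy as np, cv2
from workcell import *
from scipy.spatial.transform import Rotation as R
def snap(name,fn):
    P=camera_params(name); im,d=get_image(name)
    np.savez('pics/'+fn+'.npz',im=im,d=d,K=P['camera_matrix'],E=P['extrinsics'])
    return im,d
def load(fn): return np.load('pics/'+fn+'.npz')
def cloud(fn):
    z=load(fn); d=z['d'];K=np.array(z['K']);E=np.array(z['E'])
    v,u=np.mgrid[:d.shape[0],:d.shape[1]]
    p=np.stack([(u-K[0,2])/K[0,0]*d,(v-K[1,2])/K[1,1]*d,d],-1)
    w=p@E[:3,:3].T+E[:3,3]; w[d==0]=np.nan
    return w
def crop(fn,u0,v0,u1,v1,s,out):
    im=load(fn)['im'][v0:v1,u0:u1]
    cv2.imwrite('pics/'+out+'.png',cv2.cvtColor(cv2.resize(im,None,fx=s,fy=s,interpolation=cv2.INTER_CUBIC),cv2.COLOR_RGB2BGR))
E
python3 - <<'E'
from h import *
print(get_obs())
for n in('scene','side'):
    snap(n,n+'0')
    print(n, camera_params(n)['extrinsics'])
a=load('scene0')['im'];b=load('side0')['im']
cv2.imwrite('pics/s0.png',a[...,::-1]);cv2.imwrite('pics/d0.png',b[...,::-1])
E
```

```text
pics
{'t': 0.0, 'qpos': array([ 1.20799518e+00,  4.23823189e-01,  1.63068139e+00, -2.73380609e-05,
        1.08857905e+00, -1.90044243e-02]), 'qvel': array([ 0.00079465, -0.00137521, -0.00055099,  0.0004842 , -0.00044994,
       -0.00076373]), 'joint_torque': array([-7.79828533e-04, -5.44626546e+01, -2.73666447e+01,  6.42977818e-02,
        2.27958133e-02, -1.48597037e-04]), 'ee_pos': array([210.45651278, 587.92029394, 221.91609254]), 'orientation': array([-5.37314848e-01, -3.09503856e+00,  2.30650024e-03]), 'ft_force': array([-0.06965375, -0.46016101,  0.0558671 ]), 'moment': array([-0.01360075, -0.01805963,  0.02829536]), 'grasp_force': 0.0, 'width': 88.31602908561104}
scene [[-2.52495195e-01  5.06464711e-01 -8.24463263e-01  1.37073269e+03]
 [ 9.67487450e-01  1.45035569e-01 -2.07202119e-01  1.93416371e+02]
 [ 1.46359373e-02 -8.49975399e-01 -5.26619037e-01  6.70998887e+02]
 [ 0.00000000e+00  0.00000000e+00  0.00000000e+00  1.00000000e+00]]
side [[ 9.27178985e-01 -2.01062893e-01  3.16089928e-01  2.24520227e+02]
 [-3.74375474e-01 -4.66909657e-01  8.01148162e-01 -8.28137971e+02]
 [-1.34957274e-02 -8.61144056e-01 -5.08181837e-01  6.55346071e+02]
 [ 0.00000000e+00  0.00000000e+00  0.00000000e+00  1.00000000e+00]]
```

View pics/s0.png

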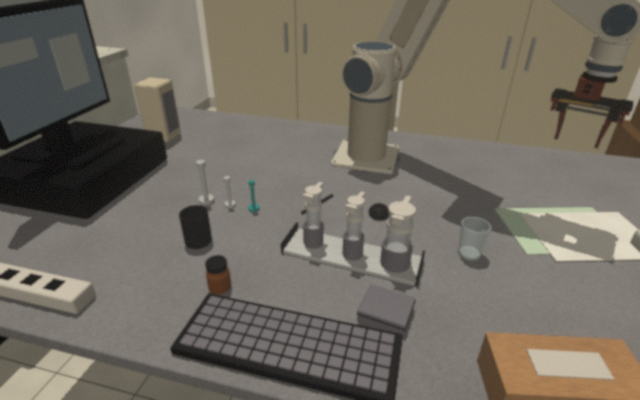

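View pics/d0.png

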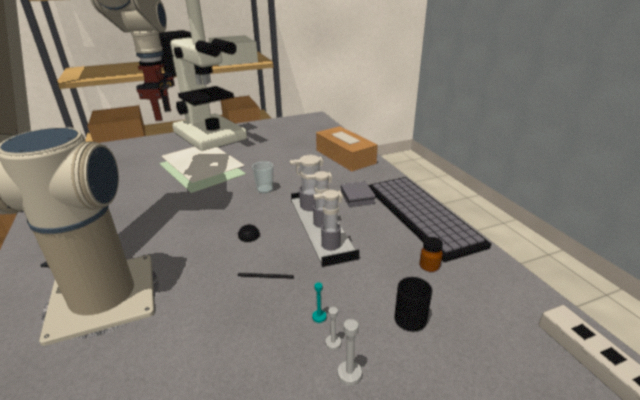

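Spindle candidates in the scene view are a large aluminium one at (203,182), a small aluminium one at (229,192) and a turquoise one at (252,196). In the side view they are at (350,350), (333,328) and (319,303). The one meant is the smaller aluminium one, at (229,192). The wide vial is at (400,230) in the scene view and (308,180) in the side view.

Run:
```python
from h import *
crop('side0',270,140,430,400,2.3,'a')
crop('scene0',180,150,440,290,3,'b')
a=cv2.imread('pics/a.png');b=cv2.imread('pics/b.png')
cv2.imwrite('pics/c1.png',b)
crop('side0',290,270,380,390,5,'c2')
for fn in('scene0','side0'):
    w=cloud(fn); im=load(fn)['im']
    # blobs by height above table in workspace
    m=(w[...,2]>8)&(w[...,0]>200)&(w[...,0]<1000)&(abs(w[...,1])<600)
    n,l,s,c=cv2.connectedComponentsWithStats(m.astype(np.uint8))
    for i in range(1,n):
        if s[i,4]>40:
            q=w[l==i]; t=q[q[:,2]>np.nanpercentile(q[:,2],98)-10]
            print(fn,s[i],c[i].round(),'min',q.min(0).round(),'max',q.max(0).round(),'top',t.mean(0).round())
```

```text
scene0 [ 551    0   89  140 4877] [597.  48.] min [200. 435. 222.] max [284. 600. 573.] top [253. 532. 563.]
scene0 [196 160  18  44 324] [204. 183.] min [ 418. -426.    8.] max [ 464. -383.  138.] top [ 444. -403.  133.]
scene0 [224 176  12  30 153] [229. 192.] min [ 426. -345.    8.] max [ 453. -313.   98.] top [ 442. -328.   93.]
scene0 [249 180  11  31 152] [253. 196.] min [ 429. -270.    8.] max [ 457. -239.   98.] top [ 443. -253.   93.]
scene0 [ 281  182  145  103 7045] [359. 238.] min [ 307. -115.    8.] max [638. 237. 173.] top [577.  94. 169.]
scene0 [ 179  205   33   43 1107] [195. 225.] min [ 582. -368.    8.] max [ 655. -298.   93.] top [ 619. -333.   87.]
scene0 [ 458  217   34   42 1048] [473. 236.] min [444. 313.   8.] max [516. 382.  93.] top [482. 348.  87.]
scene0 [205 255  27  38 796] [218. 273.] min [ 733. -225.    8.] max [ 785. -177.   79.] top [ 760. -201.   74.]
scene0 [  13  270   83   43 2255] [ 54. 290.] min [ 851. -600.    8.] max [ 913. -447.   46.] top [ 885. -520.   40.]
scene0 [  171   284   245   116 16856] [304. 342.] min [ 690. -209.    8.] max [94
[... 652 characters left out ...]
3.] top [366.  93.  28.]
side0 [238 273  40   5  85] [259. 274.] min [ 306. -101.    8.] max [393. -53.  12.] top [352. -78.  10.]
side0 [ 394  277   39   54 1643] [413. 303.] min [ 581. -371.    8.] max [ 651. -300.   92.] top [ 615. -336.   87.]
side0 [312 282  15  39 284] [319. 304.] min [ 423. -270.    8.] max [ 454. -240.   97.] top [ 438. -258.   93.]
side0 [ 539  305   95   78 2980] [584. 342.] min [ 848. -600.    8.] max [ 911. -450.   45.] top [ 876. -532.   40.]
side0 [326 307  15  41 318] [333. 329.] min [ 424. -346.    8.] max [ 454. -315.   98.] top [ 438. -332.   93.]
side0 [338 319  24  66 863] [350. 355.] min [ 416. -430.    8.] max [ 461. -386.  137.] top [ 438. -410.  133.]
```

View pics/c1.png

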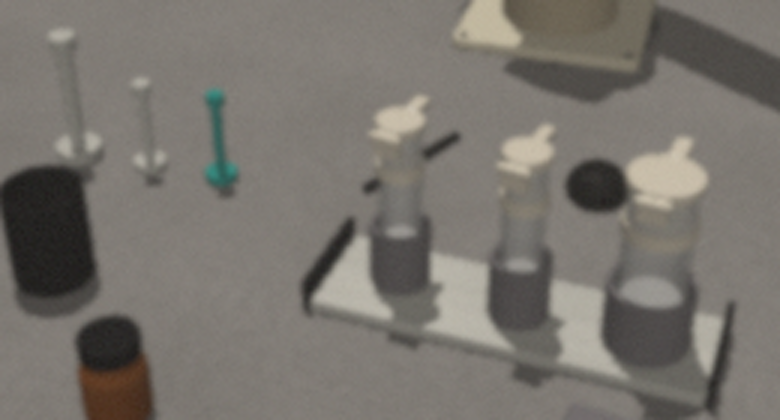

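The crop confirms the small aluminium spindle (c1 145,125), beside a larger one of the same colour (75,95) and the turquoise one (220,135). The wide cap disc is at c1 (666,177), with its tab at (682,147) pointing to the robot and the hinge block at (655,203). Next I measure the cap, tab and spindle.

Run:
```python
from h import *
for fn in('scene0','side0'):
    w=cloud(fn)
    m=(w[...,2]>140)&(w[...,0]>440)&(w[...,0]<700)&(w[...,1]<200)&(w[...,1]>-160)
    n,l,s,c=cv2.connectedComponentsWithStats(m.astype(np.uint8))
    for i in range(1,n):
        if s[i,4]>40:
            q=w[l==i]; zt=np.nanpercentile(q[:,2],80)
            t=q[abs(q[:,2]-zt)<5]
            print(fn,s[i],'n',len(t),'zt',zt.round(1),'min',t.min(0).round(),'max',t.max(0).round(),'zmax',q[:,2].max().round())
            (cx,cy),sz,_=r=cv2.minAreaRect(t[:,:2].astype(np.float32)); print('   rect',np.round([cx,cy,*sz,r[2]],1))
            # tab: points farthest to -x
            order=np.argsort(t[:,0]); print('   tab tip',t[order[:12]].mean(0).round(1))
            # robust disc center: points with erosion -> use filter2D max-inclusion of r=30 disc
            rr=30 if len(t)>400 or t[:,1].mean()>40 else 20
            best=max(((((np.hypot(t[:,0]-a,t[:,1]-b)<rr).sum()),a,b) for a in np.arange(cx-40,cx+40,1) for b in np.arange(cy-30,cy+30,1)))
            A=[(a,b) for a in np.arange(cx-40,cx+40,1) for b in np.arange(cy-30,cy+30,1) if (np.hypot(t[:,0]-a,t[:,1]-b)<rr).sum()>=best[0]]
            print('   disc',best[0],np.mean(A,0).round(1))
            o=np.mean(A,0); far=t[np.hypot(t[:,0]-o[0],t[:,1]-o[1])>rr+8]; far=far[far[:,0]<o[0]-5]
            if len(far): f=far.mean(0)[:2]-o; print('   tabdir',len(far),far.mean(0).round(1),np.arctan2(-f[1],-f[0]).round(3))
    # spindle slices
    y0=-329
    for z0,z1 in((8,14),(25,75),(84,98)):
        q=w[(w[...,2]>z0)&(w[...,2]<z1)&(abs(w[...,0]-440)<25)&(abs(w[...,1]+330)<25)]
        print('spin',z0,len(q),((q.min(0)+q.max(0))/2).round(1),np.median(q,0).round(1),np.ptp(q,0).round(0))
    # rack & wide holder
    q=w[(w[...,2]>30)&(w[...,2]<56)&(w[...,0]>470)&(w[...,0]<680)&(w[...,1]<170)&(w[...,1]>-160)&(load(fn)['im'].max(-1)<150)]
    print('holders y',np.histogram(q[:,1],bins=np.arange(-160,175,15)))
```

```text
scene0 [303 182  21  22 318] n 191 zt 170.2 min [514. -61. 165.] max [587. -21. 173.] zmax 173.0
   rect [551.4 -41.3  72.6  39.4   4.2]
   tab tip [522.  -31.4 169.8]
   disc 132 [565.4 -39.3]
   tabdir 26 [528.2 -33.2 169.9] -0.161
scene0 [346 191  20  25 331] n 202 zt 170.5 min [532.  45. 166.] max [604.  85. 173.] zmax 173.0
   rect [568.5  68.3  38.3  72.2  72.1]
   tab tip [538.4  74.1 169.4]
   disc 189 [574.5  63.3]
   tabdir 7 [536.5  74.9 169.4] -0.298
scene0 [389 195  27  32 621] n 417 zt 170.6 min [524. 141. 166.] max [619. 200. 173.] zmax 173.0
   rect [572.7 168.1  91.7  57.9  14.6]
   tab tip [528.1 179.3 169.8]
   disc 339 [582.7 171.1]
   tabdir 32 [535.1 178.2 169.8] -0.149
spin 8 43 [ 439.6 -328.8    9.8] [ 441.5 -326.8   10.3] [27. 32.  4.]
spin 25 51 [ 440.4 -328.8   50.3] [ 441.6 -326.9   50.1] [12. 11. 49.]
spin 84 36 [ 439.  -328.3   91.6] [ 442.3 -327.5   93.2] [19. 18. 12.]
holders y (array([ 0,  0,  0, 33,  5,  0, 24, 41, 53, 54,  0,  0,  0, 27, 45, 56, 53,
        0,  0, 15, 56, 53]), array([-160, -145, -130, -115, -100,  -85,  -70,  -55,  -40,  -25,  -10,
[... 365 characters left out ...]
min [515. -63. 165.] max [586. -22. 173.] zmax 173.0
   rect [549.5 -40.4  40.   68.4  74.3]
   tab tip [518.9 -35.8 169. ]
   disc 120 [555.  -43.4]
   tabdir 21 [521.7 -35.8 169. ] -0.226
spin 8 116 [ 438.8 -330.2   10.7] [ 436.5 -333.9    9.8] [30. 31.  5.]
spin 25 90 [ 438.2 -333.2   49.7] [ 437.3 -333.7   50.9] [ 9.  7. 49.]
spin 84 82 [ 438.6 -330.2   91.4] [ 437.9 -333.1   94.2] [18. 20. 13.]
holders y (array([  0,   0,   0,  34,   1,   0, 123,  31,   8,   0,   0,   0,   0,
        53,  24,   6,   0,   0,   0,  43,  44,  19]), array([-160, -145, -130, -115, -100,  -85,  -70,  -55,  -40,  -25,  -10,
          5,   20,   35,   50,   65,   80,   95,  110,  125,  140,  155,
        170]))
```

```bash
cat >> h.py <<'E'
def go(pos,yaw,tilt):
    """tool x = -x_holder turned by yaw (rad), tilted by tilt deg about tool x; print world->tool delta and twist left"""
    o=get_obs(); A=R.from_rotvec(o['orientation'])
    c,s=np.cos(yaw),np.sin(yaw)
    B=R.from_matrix(np.array([[-c,s,0],[-s,-c,0],[0,0,1]]).dot(np.diag([1,-1,-1]).astype(float)))*R.from_euler('x',tilt,degrees=True)
    print('t',round(o['t'],2),'pos',o['ee_pos'].round(1),'z',A.apply([0,0,1]).round(2),'q',o['qpos'].round(2),'f',o['ft_force'].round(1),'w',round(o['width'],1))
    print('  twist tool deg',np.rad2deg((A.inv()*B).as_rotvec()).round(1),' shift in present tool mm',A.inv().apply(np.array(pos)-o['ee_pos']).round(1),' in final tool',B.inv().apply(np.array(pos)-o['ee_pos']).round(1))
E
python3 - <<'E'
from h import *
from scipy.optimize import minimize
def fit(fn,ylo,yhi):
    w=cloud(fn); t=w[(abs(w[...,2]-170)<6)&(w[...,0]>500)&(w[...,0]<640)&(w[...,1]<yhi)&(w[...,1]>ylo)][:,:2]
    def cost(p):
        q=t-p[:2]; c,s=np.cos(p[2]),np.sin(p[2]); a=q@[c,s]; b=q@[-s,c]
        d1=np.hypot(a,b)-30; d2=np.maximum(np.maximum(-58-a,a),abs(b)-7); h=np.maximum(abs(a-32)-8,abs(b)-15)
        return (np.clip(np.minimum(np.minimum(d1,d2),h),0,8)**2).sum()
    # count only coverage: add reverse term by sampled template
    g=np.array([(r*np.cos(k),r*np.sin(k)) for r in(8,16,24,28) for k in np.linspace(0,6.28,24)]+[(-x,y) for x in np.arange(32,58,3) for y in(-5,0,5)])
    from scipy.spatial import cKDTree
    T=cKDTree(t)
    def f(p):
        c,s=np.cos(p[2]),np.sin(p[2]); G=g@np.array([[c,s],[-s,c]])+p[:2]
        return cost(p)/len(t)+(np.clip(T.query(G)[0]-1.5,0,10)**2).mean()
    best=min((minimize(f,[x,(ylo+yhi)/2,a],method='Nelder-Mead') for x in(575,585,595) for a in(-.35,-.15,.1)),key=lambda r:r.fun)
    print(fn,len(t),best.x.round(3),round(best.fun,2))
fit('scene0',125,230);fit('side0',125,230)
E
```

```text
scene0 439 [ 5.80376e+02  1.71022e+02 -1.49000e-01] 0.08
side0 221 [ 5.78465e+02  1.68304e+02 -1.55000e-01] 0.66
```

Cap axis is at about (579.5, 170) with its top at z≈170 and yaw −0.15, and both views agree to about 2 mm. That puts the hinge at (613,165,164) and the tab at (534,177,165). I'll come in from +y with the shut fingers tilted sideways as a bar under the tab.

```bash
python3 -c "
from h import *
go([543,267,200],-.15,70)"
```

```text
t 0.1 pos [210.4 588.  222. ] z [-0. -0. -1.] q [ 1.21  0.42  1.63 -0.    1.09 -0.02] f [-0.1  0.3 -0.6] w 87.7
  twist tool deg [69.7 -6.8 -9.7]  shift in present tool mm [-421.3 -190.1   22.2]  in final tool [-376.8  -70.9  259. ]
```

```bash
python3 -m creep '{"delta_pos":[[-0.03,-0.0135,0.001],[-0.03,-0.0135,0.001],[-0.03,-0.0135,0.001],[-0.03,-0.0135,0.001],[-0.03,-0.0135,0.001],[-0.03,-0.0135,0.001],[-0.03,-0.0135,0.001],[-0.03,-0.0135,0.001],[-0.03,-0.0135,0.001],[-0.03,-0.0135,0.001],[-0.03,-0.0135,0.001],[-0.03,-0.0135,0.001],[-0.03,-0.0135,0.001],[-0.03,-0.0135,0.001],[0,0,0],[0,0,0],[0,0,0],[0,0,0],[0,0,0],[0,0,0]],"twist":[[0,0,0],[0,0,0],[0,0,0],[0,0,0],[0,0,0],[0,0,0],[0,0,0],[0,0,0],[0,0,0],[0,0,0],[0,0,0],[0,0,0],[0,0,0],[0,0,0],[0,0,-5.6],[0,0,-5.6],[7,0,0],[7,0,0],[7,0,0],[7,0,0]]}' 0; python3 -c "
from h import *
go([543,267,200],-.15,70)"
```

```text
t: 1.77
ee_pos: [542.9, 269.0, 209.7]
orientation: [-0.225, -3.005, 0.758]
ft_force: [0.3, -0.2, -1.1]
width: 0.4
grasp_force: 0.0
t 1.77 pos [542.9 269.  209.7] z [-0.07 -0.47 -0.88] q [ 0.62  0.58  1.48 -0.35  1.44 -0.69] f [ 0.3 -0.2 -1.1] w 0.4
  twist tool deg [41.7  0.1 -0.1]  shift in present tool mm [-0.4  2.9  9.5]  in final tool [-0.4  8.4  5.2]
```

```bash
python3 -m creep '{"delta_pos":[[0,0,0],[0,0,0],[0,0,0],[0,0,0],[0,0,0],[0,0,0]],"twist":[[7,0,0],[7,0,0],[7,0,0],[7,0,0],[7,0,0],[7,0,0]]}'; python3 -c "
from h import *
x=np.array([.989,-.149,0]);y=np.array([.149,.989,0]);c=np.array([579.5,170,0])
go(c-50*x+60*y+[0,0,122],-.15,70)
go(c-50*x-12*y+[0,0,122],-.15,70)"
```

```text
t: 2.27
ee_pos: [542.3, 269.9, 208.6]
orientation: [-0.185, -2.495, 1.757]
ft_force: [1.0, -0.5, -0.4]
width: 0.5
grasp_force: 0.0
t 2.27 pos [542.3 269.9 208.6] z [-0.14 -0.93 -0.34] q [ 0.75  0.93  1.24 -0.71  2.   -0.61] f [ 1.  -0.5 -0.4] w 0.5
  twist tool deg [-0.3  0.1  0. ]  shift in present tool mm [-1.5 70.3 60.4]  in final tool [-1.7 70.  60.8]
t 2.27 pos [542.3 269.9 208.6] z [-0.14 -0.93 -0.34] q [ 0.75  0.93  1.24 -0.71  2.   -0.61] f [ 1.  -0.5 -0.4] w 0.5
  twist tool deg [-0.3  0.1  0. ]  shift in present tool mm [ -1.4  46.1 128.2]  in final tool [ -1.7  45.4 128.5]
```

```bash
python3 -m creep '{"delta_pos":[[0,0.023,0],[0,0.023,0],[0,0,0.025],[0,0,0.025],[0,0,0.025],[0,0,0.025],[0,0,0.028],[0,0,0]],"twist":[[0,0,0],[0,0,0],[0,0,0],[0,0,0],[0,0,0],[0,0,0],[0,0,0],[0,0,0]]}'; python3 -c "
from h import *
snap('side','side1');snap('scene','scene1')
crop('side1',260,120,400,240,3,'e1');crop('scene1',340,150,480,270,3,'e2')
cv2.imwrite('pics/e.png',np.hstack([cv2.imread('pics/e1.png')[:360,:400],cv2.imread('pics/e2.png')[:360,:400]]))
x=np.array([.989,-.149,0]);y=np.array([.149,.989,0]);c=np.array([579.5,170,0])
go(c-50*x-12*y+[0,0,122],-.15,70)"
```

```text
t: 2.93
ee_pos: [524.8, 161.1, 119.9]
orientation: [-0.184, -2.491, 1.752]
ft_force: [0.5, 0.7, -0.7]
width: 0.6
grasp_force: 0.0
t 3.03 pos [526.6 164.7 121.3] z [-0.14 -0.93 -0.34] q [ 0.65  0.95  1.45 -0.73  1.77 -0.5 ] f [0.1 1.1 0.1] w 0.7
  twist tool deg [-0.1 -0.   0.1]  shift in present tool mm [-1.5 -0.3 -1.3]  in final tool [-1.5 -0.3 -1.3]
```

View pics/e.png

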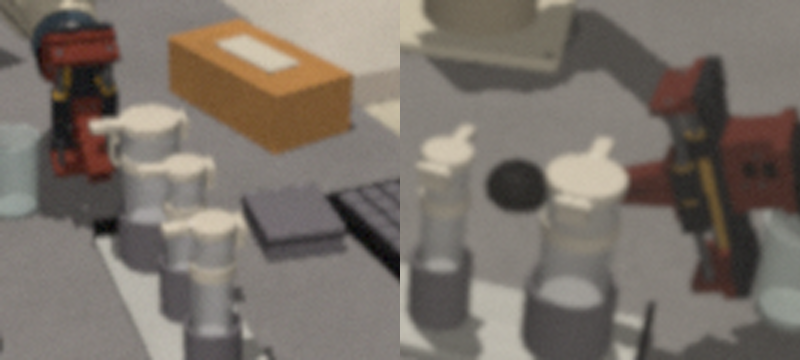

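The picture shows the shut fingertips under the tab (side crop: tip at (95,165), tab at (100,127)), clear of the vial and the beaker. Now lift.

```bash
python3 -m creep '{"delta_pos":[[-0.002,-0.0056,-0.002],[0,-0.0056,-0.002],[0,-0.0056,-0.002],[0,-0.0047,-0.0017],[0,-0.0047,-0.0017],[0,-0.0047,-0.0017],[0,-0.0047,-0.0017]],"twist":[[0,0,0],[0,0,0],[0,0,0],[0,0,0],[0,0,0],[0,0,0],[0,0,0]]}'; python3 -c "
from h import *
snap('side','side2');w=cloud('side2')
t=w[(w[...,2]>150)&(w[...,2]<230)&(abs(w[...,0]-580)<75)&(abs(w[...,1]-170)<40)&(load('side2')['im'].min(-1)>130)]
u=(t[:,:2]-[579.5,170])@[.989,-.149]
for a in range(-70,40,10):
    k=abs(u-a)<5
    if k.sum()>2: print(a,k.sum(),np.percentile(t[k,2],90).round(1))
print(get_obs()['ee_pos'],get_obs()['ft_force'])"
```

```text
t: 3.62
ee_pos: [527.8, 165.5, 160.0]
orientation: [-0.185, -2.497, 1.75]
ft_force: [-4.5, 0.7, -1.3]
width: 0.5
grasp_force: 2.6
-50 9 189.2
-40 10 187.7
-30 12 185.8
-20 24 183.3
-10 45 181.4
0 33 178.9
10 31 177.4
20 19 175.0
30 13 172.1
[528.4448494  165.62366374 161.49051343] [-6.76439793  0.93275468  3.43288147]
```

```bash
python3 -m creep '{"delta_pos":[[-0.0013,-0.0063,-0.0023],[-0.0013,-0.0063,-0.0023],[-0.0013,-0.0063,-0.0023],[-0.0052,-0.0082,-0.003],[-0.0052,-0.0082,-0.003],[-0.0052,-0.0082,-0.003],[-0.0052,-0.0082,-0.003],[-0.007,-0.0047,-0.0017],[-0.007,-0.0047,-0.0017],[-0.007,-0.0047,-0.0017],[-0.0067,-0.0022,-0.0008],[-0.0067,-0.0022,-0.0008],[-0.0067,-0.0022,-0.0008],[-0.0073,-0.0003,-0.0001],[-0.0073,-0.0003,-0.0001],[-0.0073,-0.0003,-0.0001],[0,0,0]],"twist":[[0,0,0],[0,0,0],[0,0,0],[0,0,0],[0,0,0],[0,0,0],[0,0,0],[0,0,0],[0,0,0],[0,0,0],[0,0,0],[0,0,0],[0,0,0],[0,0,0],[0,0,0],[0,0,0],[0,0,0]]}'; python3 -c "
from h import *
snap('side','side3');snap('scene','scene3')
crop('side3',260,120,400,240,3,'e1');crop('scene3',340,150,480,270,3,'e2')
cv2.imwrite('pics/f.png',np.hstack([cv2.imread('pics/e1.png')[:360,:400],cv2.imread('pics/e2.png')[:360,:400]]))
o=get_obs();d=(o['ee_pos']-[579.5,170,164]);print('u',d[:2]@[.989,-.149]-34,'v',d[:2]@[.149,.989],'z',d[2]+4)"
```

```text
t: 5.08
ee_pos: [616.8, 151.7, 237.3]
orientation: [-0.187, -2.499, 1.75]
ft_force: [-0.3, -0.1, -0.2]
width: 0.4
grasp_force: 0.0
u 4.533642597189129 v -12.439696170315306 z 77.20514732471122
```

View pics/f.png

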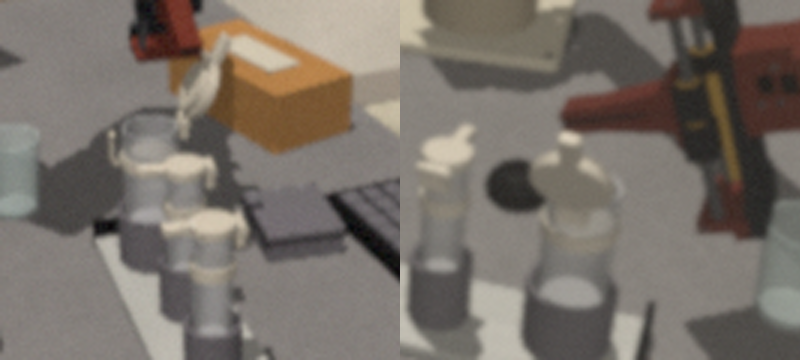

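The cap is open and leaning back (side crop: disc from (185,125) to tab (222,42)), and the vial mouth is clear at (150,130). I'll measure its angle from the cloud and back away.

```bash
python3 -m creep '{"delta_pos":[[0,0,-0.03],[0,0,-0.035],[0,0,-0.035],[0,-0.02,-0.02],[0,-0.02,-0.02],[0,0,0],[0,0,0],[0,0,0],[0,0,0],[0,0,0],[0,0,0],[0,0,0],[0,0,0],[0,0,0],[0,0,0]],"twist":[[0,0,0],[0,0,0],[0,0,0],[0,0,0],[0,0,0],[-7,0,0],[-7,0,0],[-7,0,0],[-7,0,0],[-7,0,0],[-7,0,0],[-7,0,0],[-7,0,0],[-7,0,0],[-7,0,0]]}' 0.5; python3 -c "
from h import *
for n in('side','scene'):
    snap(n,n+'4');w=cloud(n+'4')
    t=w[(w[...,2]>185)&(w[...,2]<258)&(abs(w[...,0]-630)<75)&(abs(w[...,1]-165)<40)]
    u=(t[:,:2]-[579.5,170])@[.989,-.149]-34
    k=np.polyfit(t[:,2]-164,u,1); print(n,len(t),'slope rad past upright',np.arctan(k[0]),k,t[:,2].max())
go([439,-330,150],-.15,0)"
```

```text
t: 6.43
ee_pos: [633.0, 269.2, 324.5]
orientation: [0.232, 3.13, 0.01]
ft_force: [0.7, 0.8, 0.3]
width: 43.9
grasp_force: 0.0
side 220 slope rad past upright 0.5520512857233393 [ 0.61593113 -9.21415841] 246.96351536557108
scene 386 slope rad past upright 0.41941915938601554 [0.44587605 8.76493312] 247.2353286928136
t 6.53 pos [632.6 265.8 324.4] z [ 0.  0. -1.] q [ 0.38  0.43  1.38  0.    1.33 -1.04] f [-1.  -1.3 -0.1] w 43.7
  twist tool deg [ 0.1  0.1 -0.1]  shift in present tool mm [ 101.4 -618.7  172.9]  in final tool [ 102.4 -618.1  174.4]
```

```bash
python3 -m creep '{"delta_pos":[[0.0054,-0.0325,0.004],[0.0054,-0.0325,0.004],[0.0054,-0.0325,0.004],[0.0054,-0.0325,0.004],[0.0054,-0.0325,0.004],[0.0054,-0.0325,0.004],[0.0054,-0.0325,0.004],[0.0054,-0.0325,0.004],[0.0054,-0.0325,0.004],[0.0054,-0.0325,0.004],[0.0054,-0.0325,0.004],[0.0054,-0.0325,0.004],[0.0054,-0.0325,0.004],[0.0054,-0.0325,0.004],[0.0054,-0.0325,0.004],[0.0054,-0.0325,0.004],[0.0054,-0.0325,0.004],[0.0054,-0.0325,0.004],[0.0054,-0.0325,0.004],[0,0,0]],"twist":[[0,0,0],[0,0,0],[0,0,0],[0,0,0],[0,0,0],[0,0,0],[0,0,0],[0,0,0],[0,0,0],[0,0,0],[0,0,0],[0,0,0],[0,0,0],[0,0,0],[0,0,0],[0,0,0],[0,0,0],[0,0,0],[0,0,0],[0,0,0]]}' 0.5; python3 -c "
from h import *
go([439,-330,82],-.15,0)
im,d=snap('wrist','w0');cv2.imwrite('pics/w0.png',im[...,::-1]);print(camera_params('wrist')['extrinsics'])
w=cloud('w0');
for z0,z1 in((50,80),(84,98)):
    q=w[(w[...,2]>z0)&(w[...,2]<z1)&(abs(w[...,0]-440)<25)&(abs(w[...,1]+330)<25)]
    if len(q): print(len(q),((q.min(0)+q.max(0))/2).round(1),np.median(q,0).round(1),np.ptp(q,0).round(0))"
```

```text
t: 8.2
ee_pos: [438.9, -330.5, 246.0]
orientation: [-0.235, -3.129, 0.003]
ft_force: [-0.3, 0.1, -0.2]
width: 44.3
grasp_force: 0.0
t 8.2 pos [ 438.9 -330.5  246. ] z [-0. -0. -1.] q [-0.67  0.29  1.78 -0.    1.08 -2.08] f [-0.3  0.1 -0.2] w 44.3
  twist tool deg [-0.1 -0.2 -0. ]  shift in present tool mm [ -0.6   0.9 164. ]  in final tool [ -0.    0.6 164. ]
[[ 1.50440913e-01  9.54016517e-01  2.59268235e-01  3.68050589e+02]
 [ 9.88618768e-01 -1.44994889e-01 -4.01174906e-02 -3.17736108e+02]
 [-6.80179644e-04  2.62352755e-01 -9.64971797e-01  4.09597175e+02]
 [ 0.00000000e+00  0.00000000e+00  0.00000000e+00  1.00000000e+00]]
21 [ 434.1 -330.6   56.8] [ 433.3 -330.3   56.4] [ 3.  8. 13.]
311 [ 437.3 -330.8   91.7] [ 436.6 -330.6   95.8] [17. 17. 12.]
```

View pics/w0.png

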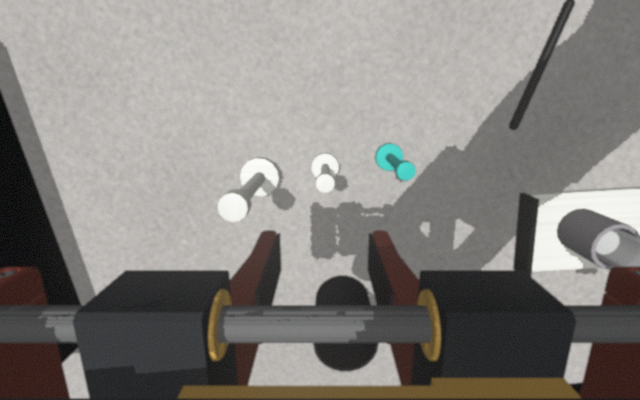

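The wrist view shows the small aluminium spindle head at (325,183), midway between the fingers at (272,240) and (378,240). The large one is at (235,205) and the turquoise one at (400,168), both outside the fingers. Descend and grip.

```bash
python3 -m creep '{"delta_pos":[[0.001,0,0.035],[0,0,0.035],[0,0,0.035],[0,0,0.03],[0,0,0.02],[0,0,0.009],[0,0,0]],"twist":[[0,0,0],[0,0,0],[0,0,0],[0,0,0],[0,0,0],[0,0,0],[0,0,0]]}' && python3 -m creep '{"delta_pos":[[0,0,0],[0,0,0],[0,0,0],[0,0,0],[0,0,0],[0,0,0],[0,0,0]],"twist":[[0,0,0],[0,0,0],[0,0,0],[0,0,0],[0,0,0],[0,0,0],[0,0,0]]}' 0
```

```text
t: 8.83
ee_pos: [438.8, -324.7, 81.0]
orientation: [-0.229, -3.129, -0.004]
ft_force: [-0.3, -0.1, -0.1]
width: 43.9
grasp_force: 0.0
t: 9.42
ee_pos: [440.0, -327.4, 84.1]
orientation: [0.233, 3.131, -0.002]
ft_force: [-0.9, -0.4, 6.1]
width: 17.2
grasp_force: 30.0
```

```bash
python3 -m creep '{"delta_pos":[[0,0,-0.01],[0,0,-0.02],[0,0,-0.036],[0,0,-0.036],[0,0,-0.036],[0,0,-0.036],[0,0,-0.036],[0,0,-0.01],[0,0,0]],"twist":[[0,0,0],[0,0,0],[0,0,0],[0,0,0],[0,0,0],[0,0,0],[0,0,0],[0,0,0],[0,0,0]]}' 0 && python3 -c "
from h import *
snap('wrist','w1');w=cloud('w1');o=get_obs()
go([579.5,170,300],-.15,0)
A=R.from_rotvec(o['orientation']); q=A.inv().apply((w-o['ee_pos']).reshape(-1,3))
for a,b in((-10,10),(20,60),(60,90)):
    k=(q[:,2]>a)&(q[:,2]<b)&(np.hypot(q[:,0],q[:,1])<30); print(a,b,k.sum(),np.median(q[k],0).round(1),np.ptp(q[k],0).round(1), q[k].max(0).round(1))"
```

```text
t: 10.17
ee_pos: [440.5, -327.6, 306.9]
orientation: [0.233, 3.127, -0.006]
ft_force: [-0.4, 0.4, -1.3]
width: 16.6
grasp_force: 29.9
t 10.22 pos [ 439.4 -326.8  304.1] z [ 0. -0. -1.] q [-0.66  0.22  1.72  0.    1.2  -2.08] f [-0.8  0.6 -1.2] w 17.0
  twist tool deg [-0.1  0.1  0.1]  shift in present tool mm [-65.  512.1   3.7]  in final tool [-64.2 512.2   4.1]
-10 10 351 [ 9.2 -1.4 -7. ] [ 8.9 34.5 20. ] [11.3 16.1 10. ]
20 60 303 [ 4.7 -2.9 37.3] [ 4.  10.3 39.8] [ 5.7  2.5 59.9]
60 90 1235 [ 4.8 -4.5 70. ] [30.1 30.7 19. ] [16.3 11.8 79. ]
```

```bash
python3 -m creep '{"delta_pos":[[-0.002,0.012,0],[-0.003,0.024,0],[-0.0042,0.034,0],[-0.0042,0.034,0],[-0.0042,0.034,0],[-0.0042,0.034,0],[-0.0042,0.034,0],[-0.0042,0.034,0],[-0.0042,0.034,0],[-0.0042,0.034,0],[-0.0042,0.034,0],[-0.0042,0.034,0],[-0.0042,0.034,0],[-0.0042,0.034,0],[-0.0042,0.034,0],[-0.0035,0.024,0],[-0.002,0.013,0],[0,0,0],[0,0,0]],"twist":[[0,0,0],[0,0,0],[0,0,0],[0,0,0],[0,0,0],[0,0,0],[0,0,0],[0,0,0],[0,0,0],[0,0,0],[0,0,0],[0,0,0],[0,0,0],[0,0,0],[0,0,0],[0,0,0],[0,0,0],[0,0,0],[0,0,0]]}' 0 && python3 -c "
from h import *
go([579,173,163],-.15,0)
snap('wrist','w2');w=cloud('w2');o=get_obs()
for n in('side','scene'): snap(n,n+'5')
im=load('w2')['im'];crop('w2',180,40,480,300,2,'g')
q=w.reshape(-1,3)
A=R.from_rotvec(o['orientation']); p=A.inv().apply(q-o['ee_pos'])
k=(p[:,2]>72)&(p[:,2]<84)&(np.hypot(p[:,0],p[:,1])<30); print('foot world',k.sum(),((q[k].max(0)+q[k].min(0))/2).round(1),np.ptp(q[k],0))
for n in('side5','scene5','w2'):
    w=cloud(n); t=w[(abs(w[...,2]-157)<8)&(np.hypot(w[...,0]-579.5,w[...,1]-170)<35)]
    if len(t)>8:
        A_=np.c_[2*t[:,:2],np.ones(len(t))]; s=np.linalg.lstsq(A_,(t[:,:2]**2).sum(1),rcond=None)[0]; print(n,len(t),s[:2].round(1),np.sqrt(s[2]+s[0]**2+s[1]**2).round(1))"
```

```text
t: 11.8
ee_pos: [578.6, 173.0, 301.1]
orientation: [-0.231, -3.13, 0.002]
ft_force: [0.3, -0.3, -0.4]
width: 17.3
grasp_force: 29.9
t 11.8 pos [578.6 173.  301.1] z [-0. -0. -1.] q [ 0.27  0.32  1.6  -0.    1.23 -1.15] f [ 0.3 -0.3 -0.4] w 17.3
  twist tool deg [-0.1 -0.2  0.2]  shift in present tool mm [ -0.8   0.3 138.1]  in final tool [ -0.4   0.  138.1]
foot world 1146 [575.6 170.5 224. ] [30.60483273 31.11519023 11.1028669 ]
side5 163 [580.8 167.9] 26.2
scene5 71 [582.7 169.4] 26.9
w2 711 [578.4 169.7] 25.6
```

View pics/g.png

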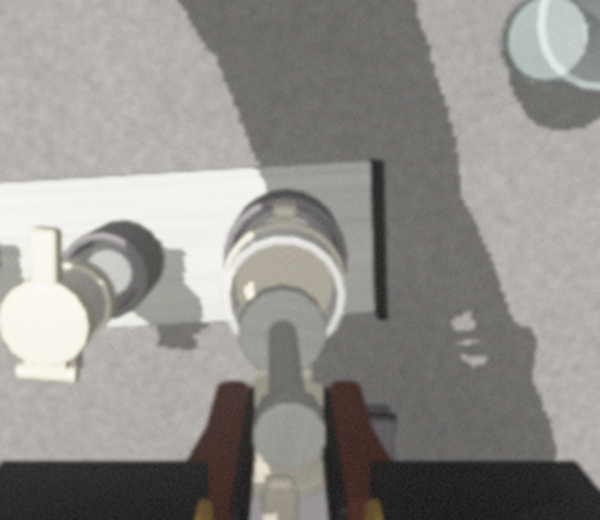

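The wrist crop shows the foot (283,325) above the mouth ring (288,290), with the cap behind. Measured foot is at (575.6,170.5) and the mouth at about (579,169.5), so I shift +3.5 mm in x and lower.

```bash
python3 -m creep '{"delta_pos":[[-0.0035,-0.001,0],[0,0,0.01],[0,0,0.018],[0,0,0.02],[0,0,0.02],[0,0,0.02],[0,0,0.02],[0,0,0.018],[0,0,0.01],[0,0,0],[0,0,0]],"twist":[[0,0,0],[0,0,0],[0,0,0],[0,0,0],[0,0,0],[0,0,0],[0,0,0],[0,0,0],[0,0,0],[0,0,0],[0,0,0]]}' 0
```

```text
t: 12.87
ee_pos: [583.1, 171.1, 166.8]
orientation: [-0.234, -3.132, 0.0]
ft_force: [-0.6, -0.2, 0.2]
width: 17.2
grasp_force: 29.9
```

```bash
python3 -m creep '{"delta_pos":[[0,0,0],[0,0,0],[0,0,0],[0,0,0],[0,0,0],[0,0,-0.02],[0,0,-0.036],[0,0,-0.036],[0,0,-0.036],[0,0,-0.02],[0,0,0],[0,0,0]],"twist":[[0,0,0],[0,0,0],[0,0,0],[0,0,0],[0,0,0],[0,0,0],[0,0,0],[0,0,0],[0,0,0],[0,0,0],[0,0,0],[0,0,0]]}' 0.42 && python3 -c "
from h import *
go([579,173,300],-.15,0)
snap('wrist','w3');snap('scene','scene6');snap('side','side6')
crop('w3',200,80,400,300,2,'g1');crop('scene6',350,170,450,280,4,'g2')
cv2.imwrite('pics/g3.png',np.hstack([cv2.imread('pics/g1.png'),cv2.imread('pics/g2.png')]))
for n in('w3','scene6'):
    w=cloud(n); k=w[(np.hypot(w[...,0]-579.5,w[...,1]-170)<24)&(w[...,2]>50)&(w[...,2]<155)]
    print(n,len(k),np.percentile(k[:,2],[1,50,90,98,100]).round(1),np.median(k[k[:,2]>k[:,2].max()-14],0))"
```

```text
t: 13.87
ee_pos: [583.6, 171.7, 316.4]
orientation: [0.232, 3.13, 0.002]
ft_force: [-0.2, 1.0, -0.6]
width: 36.7
grasp_force: 0.0
t 13.87 pos [583.6 171.7 316.4] z [ 0.  0. -1.] q [ 0.27  0.31  1.58  0.    1.25 -1.16] f [-0.2  1.  -0.6] w 36.7
  twist tool deg [0.1 0.2 0.1]  shift in present tool mm [ 4.8  0.6 16.4]  in final tool [ 4.7  0.6 16.4]
w3 1708 [131.5 133.5 152.1 153.3 155. ] [584.15800605 170.83462632 151.91447679]Traceback (most recent call last):
  File "<string>", line 9, in <module>
    print(n,len(k),np.percentile(k[:,2],[1,50,90,98,100]).round(1),np.median(k[k[:,2]>k[:,2].max()-14],0))
                   ~~~~~~~~~~~~~^^^^^^^^^^^^^^^^^^^^^^^^^
    return _quantile_unchecked(
        a, q, axis, out, overwrite_input, method, keepdims, weights)
    return _ureduce(a,
                    func=_quantile_ureduce_func,
    ...<5 lines>...
                    overwrite_input=overwrite_input,
                    method=method)
    r = func(a, **kwargs)
    result = _quantile(arr,
                       quantiles=q,
    ...<2 lines>...
                       out=out,
                       weights=wgt)
    slices_having_nans = np.isnan(arr[-1, ...])
                                  ~~~^^^^^^^^^
IndexError: index -1 is out of bounds for axis 0 with size 0
```

View pics/g3.png

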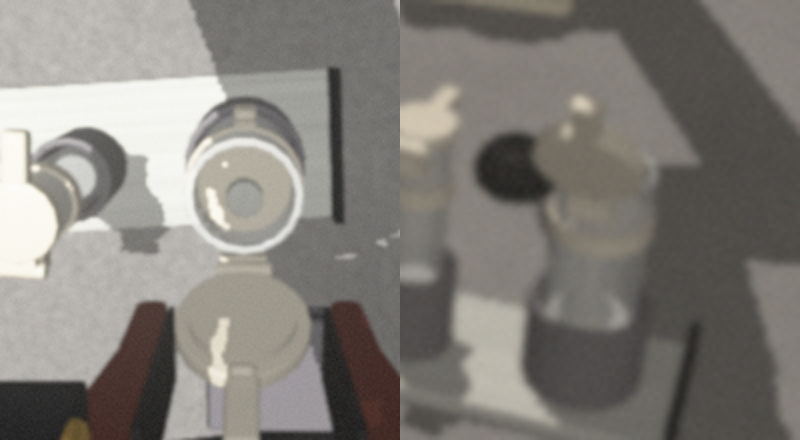

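The head is at wrist crop (245,197), centred in the mouth ring, with its top at z≈152 (expected 151), so the spindle stands on the floor. Next I reach behind the open cap with the fingers shut and pointing down, and draw it upright.

```bash
python3 -m creep '{"delta_pos":[[-0.035,-0.002,0],[-0.035,0,0],[-0.035,0,0],[0,0,0],[0,0,0.03],[0,0,0.03],[0,0,0.03],[0,0,0],[0.01,0,0],[0.01,0,-0.001],[0.01,0,-0.001],[0.01,0,-0.001],[0.01,0,-0.001],[0.009,0,-0.002],[0,0,0]],"twist":[[0,0,0],[0,0,0],[0,0,0],[0,0,0],[0,0,0],[0,0,0],[0,0,0],[0,0,0],[0,0,0],[0,0,0],[0,0,0],[0,0,0],[0,0,0],[0,0,0],[0,0,0]]}' 0
cat >> h.py <<'E'
def st():
    o=get_obs();d=(o['ee_pos']-[579.5,170,164]);print('u',round(d[:2]@[.989,-.149]-34,1),'v',round(d[:2]@[.149,.989],1),'z',d[2].round(1),'f',o['ft_force'].round(1),'t',o['t'])
E
python3 -c "
from h import *
st()"
```

```text
t: 15.27
ee_pos: [626.6, 163.2, 232.3]
orientation: [0.232, 3.133, 0.001]
ft_force: [-0.1, 0.3, -0.2]
width: 0.5
grasp_force: 0.0
u 13.6 v 0.3 z 68.3 f [-0.1  0.3 -0.2] t 15.2667
```

```bash
python3 -m creep '{"delta_pos":[[0.008,0,0],[0.008,0,0],[0.008,0,0],[0.0065,0,0.003],[0.0065,0,0.003],[0.0065,0,0.003],[0.0063,0,0.004],[0.0063,0,0.004],[0.0063,0,0.004],[0,0,0]],"twist":[[0,0,0],[0,0,0],[0,0,0],[0,0,0],[0,0,0],[0,0,0],[0,0,0],[0,0,0],[0,0,0],[0,0,0]]}' 0; python3 -c "
from h import *
st()
snap('side','side7');w=cloud('side7')
t=w[(w[...,2]>166)&(w[...,2]<258)&(abs(w[...,0]-570)<60)&(abs(w[...,1]-168)<38)&(load('side7')['im'].min(-1)>110)]
u=(t[:,:2]-[579.5,170])@[.989,-.149]-34
for a in range(-90,40,10):
    k=abs(u-a)<5
    if k.sum()>2: print(a,k.sum(),(np.percentile(t[k,2],[10,90])-164).round(1))"
```

```text
t: 16.1
ee_pos: [564.7, 171.9, 208.7]
orientation: [-0.232, -3.13, 0.001]
ft_force: [-0.0, -0.6, -0.9]
width: 0.6
grasp_force: 0.0
u -49.0 v -0.3 z 44.7 f [-0.  -0.6 -0.9] t 16.1
-80 4 [44.1 48.8]
-70 13 [37.6 49.6]
-60 17 [26.3 41.1]
-50 19 [19.6 34.2]
-40 21 [16.9 29.7]
-30 24 [10.  25.9]
-20 12 [ 7.6 21.5]
-10 5 [10.6 15.3]
```

```bash
python3 -m creep '{"delta_pos":[[0.006,0,0.005],[0.006,0,0.005],[0.005,0,0.005],[0.004,0,0.004],[0.004,0,0.004],[0,0,0.003],[0,0,0]],"twist":[[0,0,0],[0,0,0],[0,0,0],[0,0,0],[0,0,0],[0,0,0],[0,0,0]]}' 0; python3 -c "
from h import *
st()"
```

```text
t: 16.73
ee_pos: [541.1, 175.6, 183.4]
orientation: [-0.232, -3.132, 0.001]
ft_force: [-1.1, -0.3, 1.5]
width: 0.3
grasp_force: 1.0
u -72.8 v -0.2 z 19.4 f [-1.1 -0.3  1.5] t 16.7333
```

```bash
python3 -m creep '{"delta_pos":[[0.003,0,0.001],[0.002,0,0.002],[0,0,0.002],[0,0,0.002],[0,0,0.002],[0,0,0]],"twist":[[0,0,0],[0,0,0],[0,0,0],[0,0,0],[0,0,0],[0,0,0]]}' 0; python3 -c "
from h import *
st()"; python3 -m creep '{"delta_pos":[[0,0,0.002],[0,0,0.001],[0,0,0.001],[0,0,0]],"twist":[[0,0,0],[0,0,0],[0,0,0],[0,0,0]]}' 0
```

```text
t: 17.23
ee_pos: [537.9, 176.6, 175.4]
orientation: [0.233, 3.131, 0.001]
ft_force: [3.0, -0.9, 6.1]
width: 0.6
grasp_force: 3.2
u -76.1 v 0.3 z 11.4 f [ 3.  -0.9  6.1] t 17.2333
t: 17.57
ee_pos: [538.0, 176.7, 171.7]
orientation: [0.233, 3.131, 0.001]
ft_force: [2.7, -0.4, 7.7]
width: 0.4
grasp_force: 4.1
```

```bash
python3 -m creep '{"delta_pos":[[0,0,0.001],[0,0,0.001],[0,0,0.001],[0,0,0]],"twist":[[0,0,0],[0,0,0],[0,0,0],[0,0,0]]}' 0;python3 -m creep '{"delta_pos":[[0,0,0.001],[0,0,0.001],[0,0,0]],"twist":[[0,0,0],[0,0,0],[0,0,0]]}' 0
```

```text
t: 17.9
ee_pos: [537.1, 176.5, 168.1]
orientation: [0.233, 3.133, 0.0]
ft_force: [0.6, -0.4, 1.3]
width: 0.8
grasp_force: 0.4
t: 18.15
ee_pos: [537.0, 176.5, 165.8]
orientation: [0.233, 3.133, 0.0]
ft_force: [1.7, -0.5, 3.6]
width: 0.4
grasp_force: 2.1
```

```bash
python3 -m creep '{"delta_pos":[[0,0,0.001],[0,0,0.001],[0,0,0]],"twist":[[0,0,0],[0,0,0],[0,0,0]]}' 0
```

```text
t: 18.4
ee_pos: [537.0, 176.4, 163.9]
orientation: [0.233, 3.133, 0.0]
ft_force: [1.1, 0.3, 4.8]
width: 0.6
grasp_force: 2.6
```

Force fell from 7.7 to 1.3 N at z≈168, which is the click. Lift off and check.

```bash
python3 -m creep '{"delta_pos":[[0,0,-0.01],[0,0,-0.03],[0,0,-0.035],[0.01,0,-0.035],[0.03,0,-0.035],[0.035,0,0],[0.035,0,0],[0,0,0]],"twist":[[0,0,0],[0,0,0],[0,0,0],[0,0,0],[0,0,0],[0,0,0],[0,0,0],[0,0,0]]}' 0; python3 -c "
from h import *
st()
for n in('side','scene','wrist'): snap(n,n+'9')
for n in('side','scene','wrist'):
  for f in((n+'0',n+'9') if n!='wrist' else (n+'9',)):
    w=cloud(f)
    t=w[(w[...,2]>160)&(w[...,2]<200)&(np.hypot(w[...,0]-579.5,w[...,1]-170)<58)&(w[...,1]>130)&(load(f)['im'].min(-1)>120)]
    u=(t[:,:2]-[579.5,170])@[.989,-.149]
    print(f,len(t),[(a,np.percentile(t[abs(u-a)<5,2],75).round(1)) for a in(-50,-40,-20,0,20) if (abs(u-a)<5).sum()>2])
crop('side9',270,130,400,260,3,'k1');crop('scene9',350,150,480,280,3,'k2')
cv2.imwrite('pics/k.png',np.hstack([cv2.imread('pics/k1.png'),cv2.imread('pics/k2.png')]))"
```

```text
t: 19.07
ee_pos: [425.1, 191.8, 305.5]
orientation: [-0.231, -3.129, 0.002]
ft_force: [-0.2, -0.1, 0.3]
width: 0.5
grasp_force: 0.0
u -190.0 v -1.4 z 141.5 f [-0.2 -0.1  0.3] t 19.0667
side0 231 [(-50, np.float64(170.2)), (-40, np.float64(169.8)), (-20, np.float64(170.3)), (0, np.float64(170.4)), (20, np.float64(170.3))]
side9 235 [(-50, np.float64(170.0)), (-40, np.float64(170.2)), (-20, np.float64(170.7)), (0, np.float64(170.4)), (20, np.float64(170.6))]
scene0 425 [(-50, np.float64(170.9)), (-40, np.float64(170.3)), (-20, np.float64(170.8)), (0, np.float64(171.0)), (20, np.float64(170.5))]
scene9 421 [(-50, np.float64(170.8)), (-40, np.float64(170.2)), (-20, np.float64(170.8)), (0, np.float64(171.0)), (20, np.float64(170.6))]
wrist9 180 [(20, np.float64(171.5))]
```

View pics/k.png

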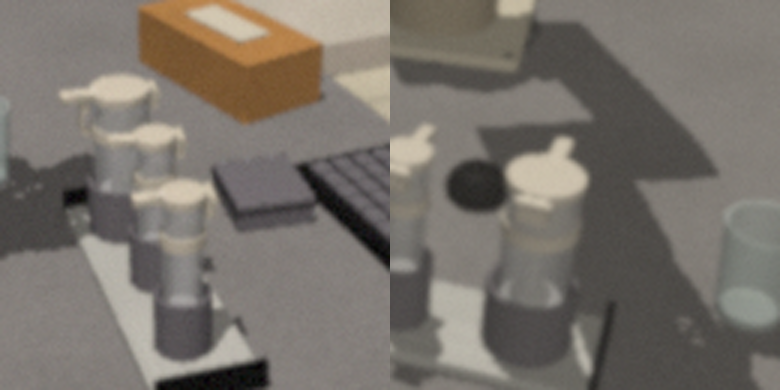

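The wide cap lies flat (side crop (118,90), scene crop (547,175)), and its height profile matches the start to within 0.5 mm. The narrow caps are shut and the robot is clear, so I'm handing in.

```bash
python3 -c "
from workcell import *
print(close_job())"
```

```text
the job is handed in; nothing more can be done
None
```

The spindle was dropped about 25 mm to stand foot-down in the wide vial, the cap was pressed until it clicked (peak about 8 N), it reads flat to within 0.5 mm of its starting heights, and the job was handed in at about 19 s with no verdict returned.

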